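Tip a sensor head from its cup onto the sunken bed of a walled tray

TASK

Take the steel tipping cup by its black grip plate and angle it so steeply that its pouring lip goes down inside the walls of the blue tray and gently touches the sunken bed while the orange sensor head is still in the cup; only then tip further, so that the head slides out and ends lying flat on the bed inside the walls. Never touch the delicate head with the gripper, drop it from above the walls or ram the cup into the tray, and leave the jars and the tin where they are. Finally stand the empty cup upright on the bench again, clear of the tray, and let go.

Things in the scene. Friction and masses are not known exactly. Their poses are not given: they have to be found in the camera images.
- cup: loose steel tipping cup, 0.44 kg, 50 mm wide (44 inside), sheet 3 mm. Origin: centre of its underside; x = pouring direction, z up. Base 60 mm long (x -30..30), back wall 75 mm high at x -30, cheeks, flat front sloping up and out at 45 deg from x 30, z 0 for 95 mm to the lip. Tipped nose down (about y) by 45 deg the front is level; the head slides out at 65 to 74 deg, as friction varies
- cup_grip (a point): centre of the black grip plate behind the cup, at (-80, 0, 45) mm in the cup's frame, same axes. Plate 12 mm thick along y (grip across this), 22 mm along x, z 10 to 86 mm, held by two thin arms at z 18 and 68. The cup must tip by 80 deg: take the plate with the gripper leaning 40 deg back (fingers pointing along the pouring direction and down), to end leaning 40 deg the other way
- cup_lip (a point): middle of the pouring lip (its outer lower edge), at (97, 0, 67) mm in the cup's frame, axes as the cup's
- head_centre (a point): centre of the loose sensor head: orange square housing 36 x 36 x 80 mm, 0.13 to 0.21 kg, black bands, glass window at one end, x = long axis. Starts in the cup, lying on its sloping front, lower end on the base (centre at x 45, z 45 mm in the cup's frame). The gripper may not touch it
- tray: blue open tray fixed to the bench; origin: centre of its underside, x = long axis, z up. Inside 210 x 92 mm, walls 6 mm thick, their top at z 62. Its flat, stiff black bed lies 28 to 44 mm below the wall tops (unknown: find by touch). With the cup tipped 60 deg and its lip on the bed 15 mm past the middle in the pouring direction, it clears the near wall and the head has room. Either end will do
- tray_rim (a point): centre of the tray's opening, level with the top of its walls, axes as the tray's
- glass_jar: bystander: glass jar with black cap, 46 mm diameter, 69 mm high, origin at the centre of its underside
- orange_cap_jar: bystander: small glass jar with an orange ball cap, 51 mm diameter, 94 mm high, origin at the centre of its underside
- blue_tin: bystander: flat round tin with a blue lid, 60 mm diameter, 24 mm high, origin at the centre of its underside
There are look-alikes about, which are no part of the job. What is shaped like the part that bears head_centre but pink is not meant.

How it is judged:
By the outcome, as a careful person would: the job done as asked, in the order asked, and still so for the second after the job is handed in, with the robot touching nothing.
It also fails if it takes over 67 s, if anything falls off the work surface, if the arm or the gripper's body presses on something with over 40 N, if the wrist force passes 120 N, or if a joint passes its speed limit or range.

ROBOT

A 6-joint arm with a two-finger parallel gripper is mounted at the origin on a cart in front of the work surface, level with it; the furniture and walls round the work are solid. World frame = base frame: x ahead of the robot, y to its left, z up, the work surface at z = 0. Lengths are in m, angles in degrees, forces in N, time in s.
With the tool pointing down it reaches from about 0.35 to 0.775 m from the base axis. Payload 7.3 kg.
Tool frame: the origin (TCP) lies at the very end of the fingers, on their centre line; the grasp point (between the pads) lies grip_depth behind it (grip_depth is the distance from the TCP to the grasp point, in m); z points along the fingers, y is the line along which they close (so a half turn about z gives the same grasp; the last joint's range is limited). The gripper opens to 92 mm and grips with 3 to 60 N. Pads are 19 mm wide; open, the fingers measure 130 mm over their backs; the gripper's body (75 mm by 190 mm) begins 47 mm behind the grasp point.
Start: joints at [57.181, 19.595, 87.324, -0, 73.075, -8.365], TCP at [0.217, 0.478, 0.227] pointing down, gripper open.
Joint ranges: [-145.02, 145.02], [-44.19, 115.74], [2.07, 154.8], [-57.11, 237.11], [16.16, 152.29], [-177.93, 177.93]. Speed limits (degrees/s): [147.25, 147.25, 180, 180, 180, 180].

INTERFACE

Orientations are given as a 3x3 rotation matrix whose columns are the frame's x, y, z axes.
In Python, from cell import state, camera, get_calibration, finish_job, grip_depth gives the robot as it stands. The module is installed in compiled form; this text tells all that it offers.
- The arm moves only by the tool jog_arm, never from a script. Its argument "moves" is text: rows parted by semicolons, each of 7 numbers parted by spaces: the shift along the tool's x, y, z in mm, then the turn, a rotation vector about the tool's x, y, z in rad, then the closure, from -1 (fully open) to 1 (shut). In form: tx ty tz rx ry rz jaw; .... A call has 1 to 12 rows; each row shifts and turns the commanded pose from where the row before left it, along the tool's axes as they then stand; what a row does not reach is not made up. A row lasts 1/8 s, in which the tool goes at most 62.5 mm and 10.7 degrees, less where a joint would pass 70% of its speed; a pose out of reach is approached as far as the arm can. A call is refused whole if a number of a shift passes 62.5 or a number of a turn 0.188, either way. A call with a gripper value outside its range is refused whole. The fingers move at their own pace and stop on an object; "newtons" is the grip in N (left out, the last holds). Time passes only in rows, so rows that do not move let the fingers close. It gives the time, the measured TCP pose, the force, the opening and the grip force at its end, in the units of the state.
- state(): the state, without advancing time (a new reading comes with each control period).
- camera(name): name is "scene" or "top" or "wrist"; returns the picture (400x640x3 uint8, red, green, blue); there is no depth.
- get_calibration(name): a dict with "fx", "fy", "cx", "cy" (pixels), "rvec" (rotation vector, rad) and "tvec" (3), from world to camera coordinates, as OpenCV has them. Camera axes: x right, y down, z forward; pixel columns grow to the right and rows downward; lengths in m; the calibration is good to about 2 mm. A picture is of the moment at which its call begins: read the wrist's pose just before it. get_calibration takes no time and is no camera call; for the wrist camera it gives the pose at the moment of the call.
- finish_job(): hands the job in; it is judged then, once.
The state is a dict: "time_s": time; "joints": joint angles; "dq": joint speeds; "joint_torque": joint torques, N m; "eef_pos": TCP position; "orientation": TCP orientation; "force": force on the tool from outside, world axes, zero at the start; "ft_torque": the same for the moment, N m; "gripper_width": finger opening in m; "grasp_force": force on a finger pad.
Only numpy, scipy, OpenCV 4.12 (cv2) and the standard library are available. Lean on these libraries where they do the work, as an engineer would, in place of code of your own. Each camera call takes 0.05 s, during which the arm holds its last target. There are 200 camera calls.

## Working session

There is one attempt and no reset: what is moved stays moved. The work goes in short steps, Python scripts to look and compute and a tool call to move; the robot and the scene stay as the last step left them, time stands still between calls to the robot, and variables do not carry over. Pictures are saved under pics/ and viewed, at most 10 in all, crops included, and the job is handed in when it is done.

Besides the shell and the picture viewer there is one more tool, called as a command line: name --argument value ..., lists and objects as JSON in quotes. jog_arm: Moves the arm, as the interface text tells. Its arguments: {"type":"object","properties":{"moves":{"type":"string"},"newtons":{"type":"number"}},"required":["moves"]}

```bash
mkdir -p pics; python3 - <<'E'
from cell import *
import cv2
s=state();print({k:s[k] for k in('time_s','eef_pos','orientation','gripper_width','force')},grip_depth)
for n in('scene','top'):
    cv2.imwrite(f'pics/{n}0.png',camera(n)[:,:,::-1]);c=get_calibration(n);print(n,c)
E
```

```text
{'time_s': 0.0, 'eef_pos': array([0.21707521, 0.47754993, 0.22602395]), 'orientation': array([[-9.10316720e-01,  4.13911522e-01, -8.49357736e-04],
       [ 4.13912343e-01,  9.10315707e-01, -1.37314411e-03],
       [ 2.04823520e-04, -1.60155569e-03, -9.99998697e-01]]), 'gripper_width': 0.09169056396129821, 'force': array([-0.58792467, -0.55446459,  1.05470003])} 0.0188
scene {'fx': 444.4199986017402, 'fy': 444.4199986017402, 'cx': 318.30430904909923, 'cy': 201.5477425179297, 'rvec': array([ 2.21288603, -1.0068981 ,  0.3984159 ]), 'tvec': array([-0.53649032,  0.28855855,  1.04195803])}
top {'fx': 368.91479746189884, 'fy': 368.91479746189884, 'cx': 317.3495757422208, 'cy': 197.4409311474549, 'rvec': array([ 2.10814606, -2.16768343,  0.12926995]), 'tvec': array([-0.15530057,  0.59763028,  1.01884197])}
```

View pics/scene0.png

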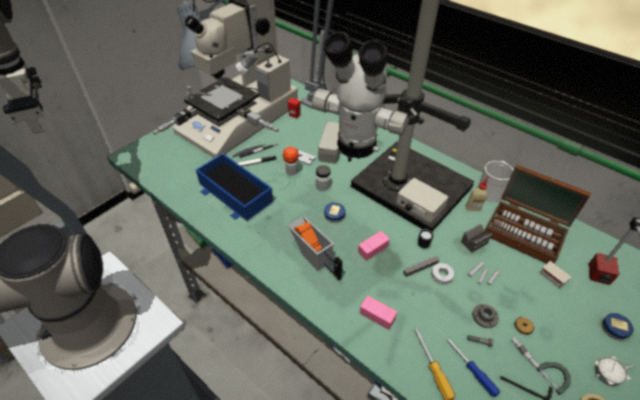

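View pics/top0.png

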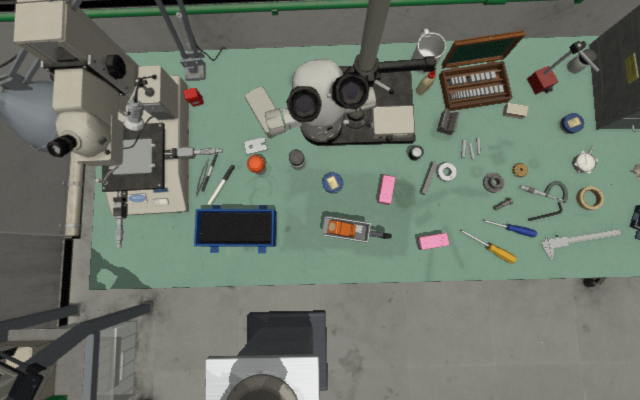

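The cup sits at about (348,229) in the top view, with its grip plate at (385,236) and its pouring direction to the image left. The tray is at (235,228). Next I'll measure both from the top and scene views.

```bash
cat > h.py <<'E'
import numpy as np, cv2
from cell import *
def cast(n,px,z,c=None):
    c=c or get_calibration(n);R=cv2.Rodrigues(c['rvec'])[0];o=-R.T@c['tvec']
    d=R.T@np.array([(px[0]-c['cx'])/c['fx'],(px[1]-c['cy'])/c['fy'],1]);return o+d*(z-o[2])/d[2]
def proj(n,P,c=None):
    c=c or get_calibration(n);K=np.array([[c['fx'],0,c['cx']],[0,c['fy'],c['cy']],[0,0,1]])
    return cv2.projectPoints(np.atleast_2d(P).astype(float),c['rvec'],c['tvec'],K,None)[0][:,0]
E
python3 - <<'E'
from h import *
t=cv2.imread('pics/top0.png');s=cv2.imread('pics/scene0.png')
a=cv2.resize(t[195:265,185:405],None,fx=3.6,fy=3.6,interpolation=cv2.INTER_CUBIC)
b=cv2.resize(s[150:285,190:390],None,fx=2.4,fy=2.4,interpolation=cv2.INTER_CUBIC)
o=np.zeros((a.shape[0]+b.shape[0],800,3),np.uint8);o[:a.shape[0],:a.shape[1]]=a[:,:800];o[a.shape[0]:,:b.shape[1]]=b
print(o.shape);cv2.imwrite('pics/crop.png',o)
hsv=cv2.cvtColor(t,cv2.COLOR_BGR2HSV)
m=cv2.inRange(hsv,(100,120,40),(130,255,255));m[:,:185]=0;m[:,285:]=0;m[:200]=0;m[255:]=0
ys,xs=np.nonzero(m);print(xs.min(),xs.max(),ys.min(),ys.max())
# inner dark bed / rim rect: fill, open away the tabs
k=cv2.morphologyEx(m,cv2.MORPH_CLOSE,np.ones((45,45)));k=cv2.morphologyEx(k,cv2.MORPH_OPEN,np.ones((20,20)))
r=cv2.minAreaRect(np.argwhere(k>0)[:,::-1].astype(np.float32));print(r)
for p in list(cv2.boxPoints(r))+[r[0]]:print(p,cast('top',p,.062)[:2].round(4))
d=cv2.inRange(hsv,(0,0,0),(180,255,60));d[:,:368]=0;d[:,395:]=0;d[:225]=0;d[250:]=0
ys,xs=np.nonzero(d);print('plate',xs.min(),xs.max(),ys.min(),ys.max(),xs.mean(),ys.mean())
E
```

```text
(576, 800, 3)
194 275 205 252
((236.0, 230.0), (46.0, 80.0), 90.0)
[196. 207.] [0.5729 0.1711]
[276. 207.] [ 0.5663 -0.0554]
[276. 253.] [ 0.4385 -0.0541]
[196. 253.] [0.4443 0.1684]
(236.0, 230.0) [0.5049 0.0572]
plate 380 390 233 237 385.7435897435897 235.4102564102564
```

View pics/crop.png

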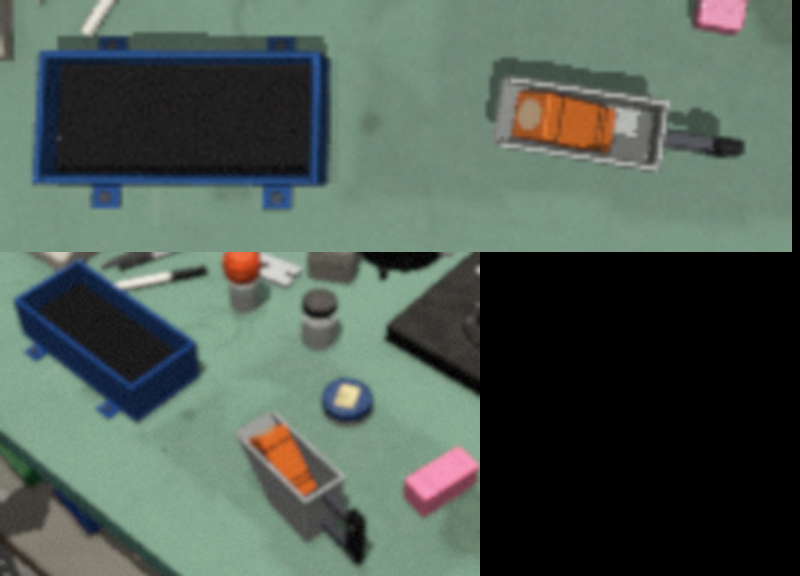

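The crop shows the tray rim corners at (38,52), (322,52), (320,184) and (35,183). The cup's lip corners are at (508,79) and (497,143), its back corners at (668,101) and (656,169), and the plate top runs from x 713 to 744 at y 147. In the wide views, the jars and the tin are clear of the path.

```bash
python3 - <<'E'
from h import *
u=lambda x,y:((x+.5)/3.6-.5+185,(y+.5)/3.6-.5+195)
v=lambda x,y:((x+.5)/2.4-.5+190,(y+.5-252)/2.4-.5+150)
tr=np.array([cast('top',u(*p),.062)for p in[(38,52),(322,52),(320,184),(35,183)]]);print(tr[:,:2].round(4),tr.mean(0)[:2])
print('sizes',np.linalg.norm(tr-np.roll(tr,1,0),axis=1))
a=tr[[0,3]].mean(0)-tr[[1,2]].mean(0);print('tray yaw',np.degrees(np.arctan2(a[1],a[0])))
trs=np.array([cast('scene',v(*p),.062)for p in[(15,299),(80,264),(196,344),(133,386)]]);print('scene',trs[:,:2].round(4),trs.mean(0)[:2])
L=np.array([cast('top',u(*p),.069)for p in[(508,79),(497,143)]]);B=np.array([cast('top',u(*p),.075)for p in[(668,101),(656,169)]])
l,b=L.mean(0),B.mean(0);d=(l-b)[:2];yaw=np.arctan2(d[1],d[0]);e=np.array([np.cos(yaw),np.sin(yaw)])
print('lip',l,'back',b,'len',np.linalg.norm(d),'yaw',np.degrees(yaw),'w',np.linalg.norm(L[0]-L[1]),np.linalg.norm(B[0]-B[1]))
print('orig from lip',l[:2]-.097*e,'from back',b[:2]+.030*e)
P=cast('top',u(728,147),.086)[:2];print('plate',P,'orig',P+.08*e)
Bs=np.array([cast('scene',v(*p),.075)for p in[(308,500),(343,474)]]);Ls=np.array([cast('scene',v(*p),.069)for p in[(240,433),(275,413)]])
print('scene back',Bs.mean(0),'lip',Ls.mean(0))
E
```

```text
[[ 0.567   0.1732]
 [ 0.5606 -0.05  ]
 [ 0.4585 -0.0474]
 [ 0.4651  0.1734]] [0.51280928 0.06231806]
sizes [0.10186208 0.22327555 0.10209118 0.22097244]
tray yaw 88.31851888788606
scene [[ 0.4668  0.1749]
 [ 0.5625  0.1647]
 [ 0.5584 -0.0484]
 [ 0.4636 -0.0422]] [0.51283979 0.06226843]
lip [ 0.51033176 -0.18937495  0.069     ] back [ 0.48839826 -0.30984171  0.075     ] len 0.12244721222646301 yaw 79.68113020035985 w 0.04980810647801163 0.05240327349525322
orig from lip [ 0.49295652 -0.28480608] from back [ 0.49377204 -0.28032693]
plate [ 0.47752424 -0.35739588] orig [ 0.49185434 -0.27868979]
scene back [ 0.49136614 -0.30680109  0.075     ] lip [ 0.5123399  -0.19107241  0.069     ]
```

```bash
cat >> h.py <<'E'
from scipy.spatial.transform import Rotation as Ro
def tool(yaw,tilt):
    "pour yaw, lean (deg): +40 = leaning back, fingers along pour direction"
    y,a=np.radians([yaw,tilt]);e=np.array([np.cos(y),np.sin(y),0]);Z=np.array([0,0,1.])
    z=-Z*np.cos(a)+e*np.sin(a);x=e*np.cos(a)+Z*np.sin(a);return np.c_[x,np.cross(z,x),z]
def plan(p0,R0,p1,R1,N,dec=(1,4)):
    w=Ro.from_matrix(R0.T@R1).as_rotvec()/N
    S=sum(np.eye(3) if k==0 else Ro.from_rotvec(w*k).as_matrix() for k in range(N))
    v=np.linalg.solve(S,R0.T@(np.asarray(p1)-p0))*1e3
    v,w=v.round(dec[0]),w.round(dec[1]);p,R=np.array(p0),R0;path=[]
    for _ in range(N): p=p+R@v/1e3;R=R@Ro.from_rotvec(w).as_matrix();path.append(p)
    print(f'{N} x:',*v,*w,'end',p.round(4),'rot err',np.degrees(Ro.from_matrix(R.T@R1).magnitude()).round(2),'zmin',min(q[2] for q in path).round(3),'rmin/max',*[f([np.hypot(*q[:2]) for q in path]).round(3) for f in(min,max)])
    return p,R
def grasp2tcp(g,R): return np.asarray(g)+R[:,2]*grip_depth
E
python3 - <<'E'
from h import *
s=state();p,R=s['eef_pos'],s['orientation'];y=79.7
g=np.array([.479,-.3595,.045]);Rg=tool(y,40);P=grasp2tcp(g,Rg);sb=P-Rg[:,2]*.11
print(sb,P)
q=plan(p,R,[sb[0],sb[1],.22],tool(y,0),24)
q=plan(*q,sb,Rg,6)
E
```

```text
[ 0.46851822 -0.41717753  0.11486325] [ 0.48116072 -0.34761033  0.03059836]
24 x: -40.5 -9.7 0.3 -0.0001 0.0 0.0552 end [ 0.4684 -0.4158  0.2191] rot err 0.09 zmin 0.219 rmin/max 0.49 0.626
6 x: -5.3 0.1 16.9 0.0003 0.1163 -0.0001 end [ 0.4688 -0.4173  0.1149] rot err 0.02 zmin 0.115 rmin/max 0.628 0.632
```

jog_arm --moves "-40.5 -9.7 0.3 0 0 0.0552 -1; -40.5 -9.7 0.3 0 0 0.0552 -1; -40.5 -9.7 0.3 0 0 0.0552 -1; -40.5 -9.7 0.3 0 0 0.0552 -1; -40.5 -9.7 0.3 0 0 0.0552 -1; -40.5 -9.7 0.3 0 0 0.0552 -1; -40.5 -9.7 0.3 0 0 0.0552 -1; -40.5 -9.7 0.3 0 0 0.0552 -1; -40.5 -9.7 0.3 0 0 0.0552 -1; -40.5 -9.7 0.3 0 0 0.0552 -1; -40.5 -9.7 0.3 0 0 0.0552 -1; -40.5 -9.7 0.3 0 0 0.0552 -1"

```text
time_s: 1.6
eef_pos: [0.4968, 0.0731, 0.2228]
orientation: [[-0.462, 0.887, -0.001], [0.887, 0.462, 0.0], [0.0, -0.0, -1.0]]
force: [0.9, 0.2, -0.5]
gripper_width: 0.092
grasp_force: 0.0
```

jog_arm --moves "-40.5 -9.7 0.3 0 0 0.0552 -1; -40.5 -9.7 0.3 0 0 0.0552 -1; -40.5 -9.7 0.3 0 0 0.0552 -1; -40.5 -9.7 0.3 0 0 0.0552 -1; -40.5 -9.7 0.3 0 0 0.0552 -1; -40.5 -9.7 0.3 0 0 0.0552 -1; -40.5 -9.7 0.3 0 0 0.0552 -1; -40.5 -9.7 0.3 0 0 0.0552 -1; -40.5 -9.7 0.3 0 0 0.0552 -1; -40.5 -9.7 0.3 0 0 0.0552 -1; -40.5 -9.7 0.3 0 0 0.0552 -1; -40.5 -9.7 0.3 0 0 0.0552 -1"

```text
time_s: 3.1
eef_pos: [0.4679, -0.4166, 0.2189]
orientation: [[0.182, 0.983, -0.001], [0.983, -0.182, 0.001], [0.001, -0.001, -1.0]]
force: [0.3, 0.1, -0.1]
gripper_width: 0.0918
grasp_force: 0.0
```

jog_arm --moves "-5.3 0 16.9 0 0.1163 0 -1; -5.3 0 16.9 0 0.1163 0 -1; -5.3 0 16.9 0 0.1163 0 -1; -5.3 0 16.9 0 0.1163 0 -1; -5.3 0 16.9 0 0.1163 0 -1; -5.3 0 16.9 0 0.1163 0 -1; 0 0 0 0 0 0 -1; 0 0 0 0 0 0 -1"

```text
time_s: 4.1
eef_pos: [0.4686, -0.417, 0.116]
orientation: [[0.137, 0.984, 0.116], [0.755, -0.18, 0.63], [0.641, 0.001, -0.768]]
force: [0.4, -0.2, 0.6]
gripper_width: 0.0919
grasp_force: 0.0
```

```bash
python3 - <<'E'
from h import *
s=state();print(s['time_s'],s['eef_pos'],s['joints'],s['force']);c=get_calibration('wrist')
im=camera('wrist')[:,:,::-1].copy();cv2.imwrite('pics/w1.png',im)
np.save('w1.npy',np.r_[c['fx'],c['fy'],c['cx'],c['cy'],c['rvec'],c['tvec']])
y=np.radians(79.7);e=np.array([np.cos(y),np.sin(y)]);g=np.array([.479,-.3595])
print('plate top/corners',proj('wrist',[[*(g+a*e),z] for a in(-.011,.011) for z in(.086,.010)],c))
p,R=plan(s['eef_pos'],s['orientation'],grasp2tcp([.479,-.3595,.045],tool(79.7,40)),tool(79.7,40),5)
E
```

```text
4.1 [ 0.46862505 -0.41700326  0.11596514] [-60.84915725  53.16901357  55.59947248  24.72177522 102.75552206
 -51.88827707] [ 0.36423298 -0.16254204  0.60105305]
plate top/corners [[309.20478602 194.95726487]
 [309.22123742 229.08718962]
 [309.22546475 170.00179751]
 [309.23659117 208.84498766]]
5 x: -0.1 -0.0 22.1 0.0002 0.0005 -0.0 end [ 0.4813 -0.3477  0.0309] rot err 0.01 zmin 0.031 rmin/max 0.594 0.62
```

View pics/w1.png

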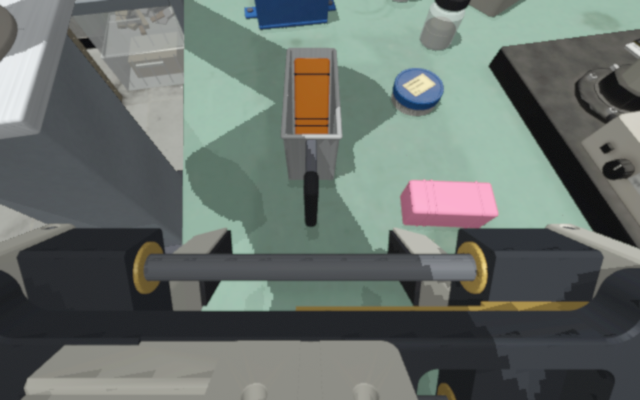

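The plate lies centred between the fingers at column 311, against a predicted 309, from row 172 to 226. The cup's axis is in line with the gripper. Next: approach, then grip.

jog_arm --moves "0 1 22 0 0 0 -1; 0 0 22 0 0 0 -1; 0 0 22 0 0 0 -1; 0 0 22 0 0 0 -1; 0 0 22.5 0 0 0 -1; 0 0 0 0 0 0 -1; 0 0 0 0 0 0 -1"

```text
time_s: 5.03
eef_pos: [0.4827, -0.3481, 0.0324]
orientation: [[0.136, 0.984, 0.117], [0.756, -0.179, 0.63], [0.64, 0.002, -0.768]]
force: [0.5, 0.3, 0.4]
gripper_width: 0.0923
grasp_force: 0.0
```

jog_arm --moves "0 0 0 0 0 0 1; 0 0 0 0 0 0 1; 0 0 0 0 0 0 1; 0 0 0 0 0 0 1; 0 0 0 0 0 0 1; 0 0 0 0 0 0 1; 0 0 0 0 0 0 1; 0 0 0 0 0 0 1" --newtons 60

```text
time_s: 6.02
eef_pos: [0.4821, -0.3472, 0.0306]
orientation: [[0.138, 0.984, 0.116], [0.754, -0.18, 0.632], [0.643, 0.0, -0.766]]
force: [0.8, 0.1, 0.4]
gripper_width: 0.0166
grasp_force: 0.0
```

jog_arm --moves "0 0 0 0 0 0 1; 0 0 0 0 0 0 1; 0 0 0 0 0 0 1; 0 0 0 0 0 0 1"

```text
time_s: 6.52
eef_pos: [0.4823, -0.3473, 0.0306]
orientation: [[0.138, 0.984, 0.116], [0.754, -0.18, 0.632], [0.642, 0.0, -0.766]]
force: [2.3, -0.3, -1.7]
gripper_width: 0.0121
grasp_force: 60.0
```

```bash
python3 - <<'E'
from h import *
s=state();print(s['time_s'],s['eef_pos'],s['gripper_width'],s['grasp_force'],s['force'],s['ft_torque']);print(s['orientation'])
R=s['orientation'];print('lift 60mm in tool', R.T@[0,0,60])
cv2.imwrite('pics/w2.png',camera('wrist')[:,:,::-1])
E
```

```text
6.525 [ 0.48225847 -0.34727472  0.03064849] 0.012053799291684616 59.999290108680725 [ 2.33325594 -0.28471402 -1.66896413] [-0.51360224 -0.15589774 -0.27238979]
[[ 1.37678663e-01  9.83664917e-01  1.15965154e-01]
 [ 7.53860744e-01 -1.80008756e-01  6.31894632e-01]
 [ 6.42447324e-01  4.23169020e-04 -7.66329731e-01]]
lift 60mm in tool [ 3.85468394e+01  2.53901412e-02 -4.59797839e+01]
```

View pics/w2.png

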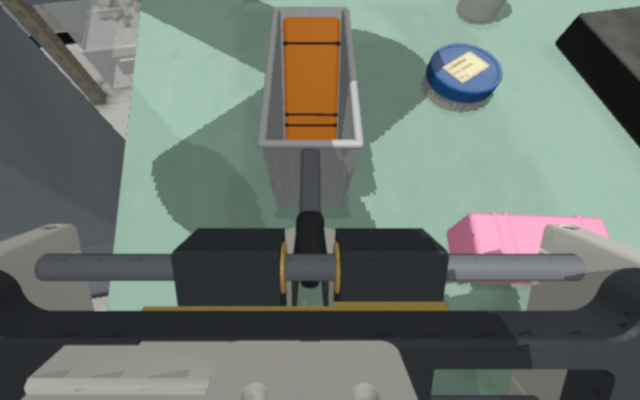

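The plate is gripped and centred, with the cup's back rim at row 143, its lip at row 10, and the head inside. I'll lift slowly and check for slip in the grip.

jog_arm --moves "1.6 0 -1.9 0 0 0 1; 3.2 0 -3.8 0 0 0 1; 6.4 0 -7.7 0 0 0 1; 6.4 0 -7.7 0 0 0 1; 6.4 0 -7.7 0 0 0 1; 6.4 0 -7.7 0 0 0 1; 6.4 0 -7.7 0 0 0 1; 3.2 0 -3.8 0 0 0 1; 0 0 0 0 0 0 1; 0 0 0 0 0 0 1"

```text
time_s: 7.82
eef_pos: [0.4819, -0.3472, 0.0927]
orientation: [[0.138, 0.984, 0.115], [0.753, -0.18, 0.633], [0.643, -0.001, -0.766]]
force: [-0.1, 0.8, -6.2]
gripper_width: 0.0114
grasp_force: 60.0
```

```bash
python3 - <<'E'
from h import *
s=state();print(s['time_s'],s['eef_pos'],s['gripper_width'],s['grasp_force'],s['force'],s['ft_torque'])
a=cv2.imread('pics/w2.png');im=camera('wrist')[:,:,::-1].copy();cv2.imwrite('pics/w3.png',im)
def f(a):
    h=cv2.cvtColor(a,cv2.COLOR_BGR2HSV);m=cv2.inRange(h,(3,150,100),(16,255,255));m[200:]=0
    ys,xs=np.nonzero(m);return xs.min(),xs.max(),ys.min(),ys.max(),xs.mean(),ys.mean()
print(f(a),f(im))
G=lambda a:cv2.cvtColor(a,cv2.COLOR_BGR2GRAY)
t=G(a)[132:152,255:370]   # back rim patch
r=cv2.matchTemplate(G(im)[100:190,235:390],t,cv2.TM_CCOEFF_NORMED);_,v,_,l=cv2.minMaxLoc(r);print(v,l[0]+235-255,l[1]+100-132)
E
```

```text
7.825 [ 0.48188124 -0.34721995  0.09273348] 0.011384929069939792 59.998193979263306 [-0.08487654  0.7731104  -6.19583278] [-1.52610515  0.33064293  0.03206977]
(np.int64(284), np.int64(339), np.int64(18), np.int64(138), np.float64(310.8091552774576), np.float64(76.1590647126626)) (np.int64(283), np.int64(338), np.int64(19), np.int64(138), np.float64(310.2067192320878), np.float64(75.74460061707234))
0.8194305896759033 -1 0
```

No slip: the rim and the head are unmoved within 1 px. Next I'll plan the transit to above the tray using the lip as reference.

```bash
cat >> h.py <<'E'
# cup in tool frame, from the grasp (cup standing on the bench, yaw 79.65)
_Rg=np.array([[.1377,.9837,.1160],[.7539,-.1800,.6319],[.6424,.0004,-.7663]]);_pg=np.array([.48226,-.34727,.03065])
_yaw=np.arctan2(_Rg[0,1],-_Rg[1,1]);_e=np.array([np.cos(_yaw),np.sin(_yaw),0]);_n=np.array([-_e[1],_e[0],0])
_grip=_pg-_Rg[:,2]*grip_depth
_o=_grip-_e*np.dot(_grip,_e); _o=_o+_e*np.dot([.4940,-.2810,0],_e); _o[2]=0
def cupR(yaw,tip): return Ro.from_euler('z',yaw,degrees=True).as_matrix()@Ro.from_euler('y',tip,degrees=True).as_matrix()
RT=cupR(np.degrees(_yaw),0).T@_Rg      # tool axes in cup frame
lipT=_Rg.T@(_o+_e*.097+np.array([0,0,.067])-_pg)
orgT=_Rg.T@(_o-_pg)
def pose(lip,yaw,tip):
    R=cupR(yaw,tip)@RT;return np.asarray(lip)-R@lipT,R
def where(p,R):
    C=R@RT.T;tip=np.degrees(np.arctan2(-C[2,0],C[2,2]));return 'lip',(p+R@lipT).round(4),'tip',tip.round(2),'yaw',np.degrees(np.arctan2(-C[0,1],C[1,1])).round(2),'org',(p+R@orgT).round(4)
E
python3 - <<'E'
from h import *
s=state();p,R=s['eef_pos'],s['orientation'];print(_grip if 0 else '',where(p,R),lipT)
L=np.array([.5132,.0773])
q=plan(p,R,*pose([*L,.135],88.3,45),22);print(where(*q))
q=plan(*q,*pose([*L,.085],88.3,60),10);print(where(*q))
E
```

```text
('lip', array([ 0.5114, -0.1856,  0.1291]), 'tip', np.float64(-0.04), 'yaw', np.float64(79.64), 'org', array([ 0.4939, -0.281 ,  0.0621])) [1.49266808e-01 7.63664000e-06 7.77015011e-02]
22 x: 14.5 -0.0 -1.7 0.0021 -0.0357 -0.0067 end [ 0.5101 -0.0657  0.2259] rot err 0.08 zmin 0.103 rmin/max 0.514 0.59
('lip', array([0.5144, 0.0761, 0.1353]), 'tip', np.float64(45.04), 'yaw', np.float64(88.25), 'org', array([ 0.5109, -0.0398,  0.1566]))
10 x: 3.2 -0.1 1.0 -0.0001 -0.0261 -0.0001 end [ 0.51   -0.0364  0.2096] rot err 0.01 zmin 0.21 rmin/max 0.511 0.514
('lip', array([0.5133, 0.0772, 0.0855]), 'tip', np.float64(60.0), 'yaw', np.float64(88.31), 'org', array([ 0.5102, -0.0293,  0.136 ]))
```

jog_arm --moves "7.2 0 -0.8 0.001 -0.0178 -0.0033 1; 14.5 0 -1.7 0.0021 -0.0357 -0.0067 1; 14.5 0 -1.7 0.0021 -0.0357 -0.0067 1; 14.5 0 -1.7 0.0021 -0.0357 -0.0067 1; 14.5 0 -1.7 0.0021 -0.0357 -0.0067 1; 14.5 0 -1.7 0.0021 -0.0357 -0.0067 1; 14.5 0 -1.7 0.0021 -0.0357 -0.0067 1; 14.5 0 -1.7 0.0021 -0.0357 -0.0067 1; 14.5 0 -1.7 0.0021 -0.0357 -0.0067 1; 14.5 0 -1.7 0.0021 -0.0357 -0.0067 1; 14.5 0 -1.7 0.0021 -0.0357 -0.0067 1; 14.5 0 -1.7 0.0021 -0.0357 -0.0067 1"

```text
time_s: 9.38
eef_pos: [0.5005, -0.2126, 0.1912]
orientation: [[0.093, 0.995, 0.043], [0.955, -0.101, 0.278], [0.281, 0.015, -0.96]]
force: [-0.3, 0.3, -5.7]
gripper_width: 0.0116
grasp_force: 60.0
```

jog_arm --moves "14.5 0 -1.7 0.0021 -0.0357 -0.0067 1; 14.5 0 -1.7 0.0021 -0.0357 -0.0067 1; 14.5 0 -1.7 0.0021 -0.0357 -0.0067 1; 14.5 0 -1.7 0.0021 -0.0357 -0.0067 1; 14.5 0 -1.7 0.0021 -0.0357 -0.0067 1; 14.5 0 -1.7 0.0021 -0.0357 -0.0067 1; 14.5 0 -1.7 0.0021 -0.0357 -0.0067 1; 14.5 0 -1.7 0.0021 -0.0357 -0.0067 1; 14.5 0 -1.7 0.0021 -0.0357 -0.0067 1; 14.5 0 -1.7 0.0021 -0.0357 -0.0067 1; 7.2 0 -0.8 0.001 -0.0178 -0.0033 1; 0 0 0 0 0 0 1"

```text
time_s: 10.88
eef_pos: [0.51, -0.0648, 0.2259]
orientation: [[0.029, 1.0, -0.003], [0.996, -0.029, -0.089], [-0.089, -0.0, -0.996]]
force: [0.7, 0.5, -6.3]
gripper_width: 0.0116
grasp_force: 60.0
```

```bash
python3 - <<'E'
from h import *
s=state();p,R=s['eef_pos'],s['orientation'];print(s['time_s'],where(p,R),s['force'],s['joints'])
im=camera('top')[:,:,::-1];sc=camera('scene')[:,:,::-1]
a=cv2.resize(im[180:270,180:380],None,fx=3,fy=3);b=cv2.resize(sc[100:280,180:420],None,fx=2,fy=2)
o=np.zeros((600,600,3),np.uint8);o[:270,:600]=a;o[270:600,:480]=b[:330];cv2.imwrite('pics/c4.png',o)
L=np.array([.5132,.0773])
q=plan(p,R,*pose([*L,.085],88.3,60),12);print(where(*q))
E
```

```text
10.875 ('lip', array([0.5141, 0.0769, 0.1353]), 'tip', np.float64(45.06), 'yaw', np.float64(88.32), 'org', array([ 0.5107, -0.039 ,  0.1566])) [ 0.70069224  0.47491437 -6.25024072] [-12.68629152  18.34981783  89.49995143  -5.26728849  71.25762061
  -9.37148936]
12 x: 2.6 -0.1 0.9 -0.0 -0.0217 0.0 end [ 0.5096 -0.0366  0.2089] rot err 0.04 zmin 0.209 rmin/max 0.511 0.514
('lip', array([0.5129, 0.077 , 0.0849]), 'tip', np.float64(59.98), 'yaw', np.float64(88.32), 'org', array([ 0.5098, -0.0295,  0.1353]))
```

View pics/c4.png

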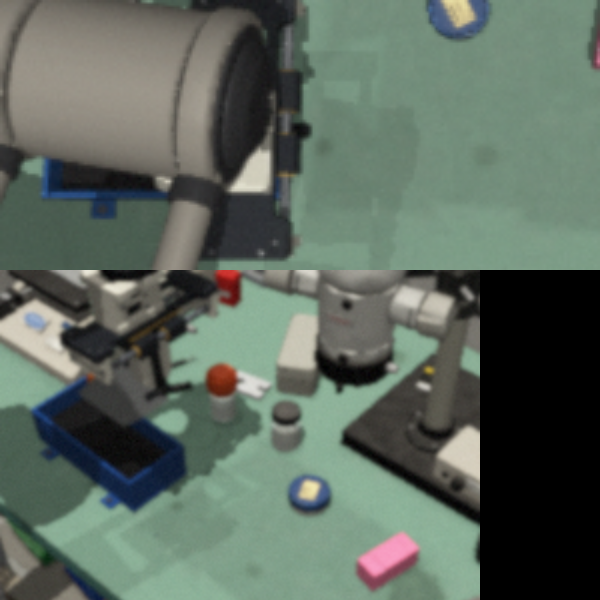

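The scene view shows the tipped cup hanging over the tray, with the jars and the tin untouched. Next: tip to 60° above the bed.

jog_arm --moves "2.6 -0.1 0.9 0 -0.0217 0 1; 2.6 -0.1 0.9 0 -0.0217 0 1; 2.6 -0.1 0.9 0 -0.0217 0 1; 2.6 -0.1 0.9 0 -0.0217 0 1; 2.6 -0.1 0.9 0 -0.0217 0 1; 2.6 -0.1 0.9 0 -0.0217 0 1; 2.6 -0.1 0.9 0 -0.0217 0 1; 2.6 -0.1 0.9 0 -0.0217 0 1; 2.6 -0.1 0.9 0 -0.0217 0 1; 2.6 -0.1 0.9 0 -0.0217 0 1; 2.6 -0.1 0.9 0 -0.0217 0 1; 2.6 -0.1 0.9 0 -0.0217 0 1"

```text
time_s: 12.48
eef_pos: [0.5099, -0.0373, 0.2089]
orientation: [[0.029, 1.0, -0.01], [0.939, -0.03, -0.343], [-0.344, 0.0, -0.939]]
force: [-0.3, -0.6, -5.3]
gripper_width: 0.0117
grasp_force: 60.0
```

```bash
python3 - <<'E'
from h import *
s=state();p,R=s['eef_pos'],s['orientation'];print(s['time_s'],where(p,R),s['force'],s['ft_torque'],s['joints'])
sc=camera('scene')[:,:,::-1];cv2.imwrite('pics/c5.png',cv2.resize(sc[120:250,180:320],None,fx=4,fy=4,interpolation=cv2.INTER_CUBIC))
lw=p+R@lipT;n=cupR(88.3,0)[:,1]*.025
print('lip ends in crop',(proj('scene',[lw-n,lw,lw+n])-[180,120])*4)
print('1mm down in tool',R.T@[0,0,-1],'10 down',R.T@[0,0,-10])
E
```

```text
12.475 ('lip', array([0.5134, 0.0761, 0.0846]), 'tip', np.float64(60.07), 'yaw', np.float64(88.24), 'org', array([ 0.5101, -0.0303,  0.1352])) [-0.33171455 -0.57977148 -5.25918415] [ 0.25803452  0.03543373 -0.00606069] [ -0.50413431  20.79597938  91.75800388 -21.54036172  69.2890218
   9.26688404]
lip ends in crop [[222.91511863 185.25171295]
 [196.08798606 202.54333965]
 [168.72958297 220.17740071]]
1mm down in tool [ 3.43502840e-01 -3.48577623e-04  9.39151573e-01] 10 down [ 3.43502840e+00 -3.48577623e-03  9.39151573e+00]
```

View pics/c5.png

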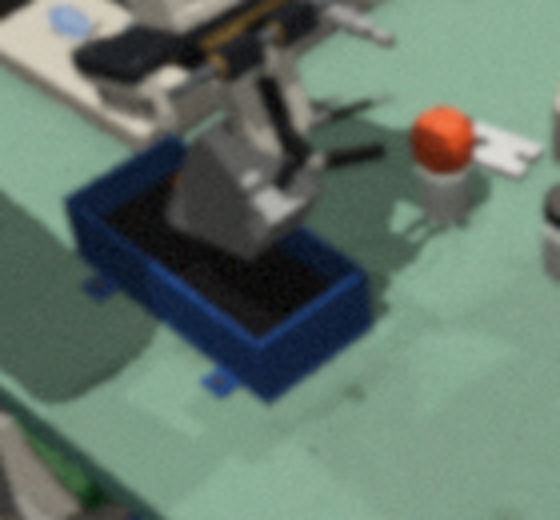

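The near lip corner is at (168,220), just as predicted, inside the walls. Next: descend, slowing near the bed.

jog_arm --moves "1.4 0 3.8 0 0 0 1; 2.7 0 7.5 0 0 0 1; 2.7 0 7.5 0 0 0 1; 2.7 0 7.5 0 0 0 1; 2.7 0 7.5 0 0 0 1; 1.4 0 3.8 0 0 0 1; 0.7 0 1.9 0 0 0 1; 0.7 0 1.9 0 0 0 1; 0 0 0 0 0 0 1; 0 0 0 0 0 0 1"

```text
time_s: 13.78
eef_pos: [0.51, -0.0376, 0.1651]
orientation: [[0.029, 1.0, -0.01], [0.939, -0.03, -0.342], [-0.342, 0.001, -0.94]]
force: [0.5, -0.0, -5.4]
gripper_width: 0.0116
grasp_force: 60.0
```

jog_arm --moves "0.34 0 0.94 0 0 0 1; 0.34 0 0.94 0 0 0 1; 0.34 0 0.94 0 0 0 1; 0.34 0 0.94 0 0 0 1"

```text
time_s: 14.28
eef_pos: [0.5099, -0.0376, 0.1608]
orientation: [[0.029, 1.0, -0.01], [0.939, -0.03, -0.342], [-0.342, 0.0, -0.94]]
force: [-0.3, 0.4, -6.4]
gripper_width: 0.0118
grasp_force: 60.0
```

```bash
python3 - <<'E'
from h import *
s=state();p,R=s['eef_pos'],s['orientation'];print(s['time_s'],where(p,R),s['force'],s['ft_torque'])
E
```

```text
14.275 ('lip', array([0.5133, 0.076 , 0.0367]), 'tip', np.float64(59.99), 'yaw', np.float64(88.24), 'org', array([ 0.5101, -0.0305,  0.0872])) [-0.29057142  0.42436062 -6.43112754] [ 0.26317339 -0.05186631 -0.02560022]
```

jog_arm --moves "0.34 0 0.94 0 0 0 1; 0.34 0 0.94 0 0 0 1; 0.34 0 0.94 0 0 0 1"

```text
time_s: 14.65
eef_pos: [0.5099, -0.0376, 0.1579]
orientation: [[0.029, 1.0, -0.01], [0.939, -0.03, -0.342], [-0.342, 0.0, -0.94]]
force: [-1.1, -0.4, -5.3]
gripper_width: 0.0115
grasp_force: 60.0
```

jog_arm --moves "0.34 0 0.94 0 0 0 1; 0.34 0 0.94 0 0 0 1"

```text
time_s: 14.9
eef_pos: [0.5103, -0.0381, 0.1568]
orientation: [[0.029, 1.0, -0.009], [0.939, -0.03, -0.343], [-0.343, 0.002, -0.939]]
force: [-0.3, -2.4, 3.0]
gripper_width: 0.0116
grasp_force: 60.0
```

jog_arm --moves "0.34 0 0.94 0 0 0 1; 0.34 0 0.94 0 0 0 1"

```text
time_s: 15.15
eef_pos: [0.5109, -0.0387, 0.1562]
orientation: [[0.03, 1.0, -0.007], [0.938, -0.03, -0.344], [-0.344, 0.004, -0.939]]
force: [-2.2, -5.9, 12.5]
gripper_width: 0.0118
grasp_force: 60.0
```

Contact with the bed is at TCP z 0.157, so the bed lies near z 0.033. I'll ease off to a light touch and verify.

jog_arm --moves "-0.3 0 -0.9 0 0 0 1; -0.25 0 -0.7 0 0 0 1; 0 0 0 0 0 0 1"

```text
time_s: 15.52
eef_pos: [0.5104, -0.0382, 0.1565]
orientation: [[0.029, 1.0, -0.009], [0.939, -0.03, -0.343], [-0.343, 0.002, -0.939]]
force: [-1.4, -6.1, 6.1]
gripper_width: 0.0117
grasp_force: 60.0
```

```bash
python3 - <<'E'
from h import *
s=state();p,R=s['eef_pos'],s['orientation'];print(s['time_s'],where(p,R),s['force'],s['ft_torque'])
sc=camera('scene')[:,:,::-1];cv2.imwrite('pics/c6.png',cv2.resize(sc[120:250,180:320],None,fx=4,fy=4,interpolation=cv2.INTER_CUBIC))
E
```

```text
15.525 ('lip', array([0.5141, 0.0752, 0.0323]), 'tip', np.float64(60.06), 'yaw', np.float64(88.24), 'org', array([ 0.5107, -0.0312,  0.0829])) [-1.3606576  -6.0948469   6.12406107] [-0.63068496  0.27227045 -0.04393776]
```

jog_arm --moves "-0.25 0 -0.7 0 0 0 1; 0 0 0 0 0 0 1"

```text
time_s: 15.82
eef_pos: [0.5102, -0.038, 0.1567]
orientation: [[0.029, 1.0, -0.009], [0.939, -0.03, -0.343], [-0.343, 0.001, -0.939]]
force: [-0.4, -4.6, 3.6]
gripper_width: 0.0115
grasp_force: 60.0
```

jog_arm --moves "1.58 0 -2.97 0 -0.02 0 1; 1.58 0 -2.97 0 -0.02 0 1; 1.58 0 -2.97 0 -0.02 0 1"

```text
time_s: 16.2
eef_pos: [0.5104, -0.0301, 0.1635]
orientation: [[0.028, 1.0, -0.011], [0.916, -0.03, -0.4], [-0.4, 0.001, -0.917]]
force: [-0.4, -5.2, 5.5]
gripper_width: 0.0116
grasp_force: 60.0
```

jog_arm --moves "1.5 0 -3.1 0 -0.02 0 1; 1.5 0 -3.1 0 -0.02 0 1; 1.58 0 -2.97 0 -0.02 0 1; 1.58 0 -2.97 0 -0.02 0 1; 1.58 0 -2.97 0 -0.02 0 1"

```text
time_s: 16.82
eef_pos: [0.5106, -0.0163, 0.1735]
orientation: [[0.027, 1.0, -0.014], [0.872, -0.03, -0.489], [-0.489, 0.0, -0.872]]
force: [-0.8, -4.5, 5.3]
gripper_width: 0.0113
grasp_force: 60.0
```

jog_arm --moves "1.58 0 -2.97 0 -0.02 0 1; 1.58 0 -2.97 0 -0.02 0 1; 1.58 0 -2.97 0 -0.02 0 1; 1.58 0 -2.97 0 -0.02 0 1; 0 0 0 0 0 0 1; 0 0 0 0 0 0 1"

```text
time_s: 17.58
eef_pos: [0.511, -0.0047, 0.1805]
orientation: [[0.025, 1.0, -0.016], [0.83, -0.03, -0.557], [-0.557, 0.001, -0.831]]
force: [0.5, -4.3, 6.2]
gripper_width: 0.0117
grasp_force: 60.0
```

```bash
python3 - <<'E'
from h import *
s=state();p,R=s['eef_pos'],s['orientation'];print(s['time_s'],where(p,R),s['force'],s['ft_torque'],s['joints'])
sc=camera('scene')[:,:,::-1];cv2.imwrite('pics/c7.png',np.hstack([cv2.resize(sc[120:250,180:280],None,fx=4,fy=4,interpolation=cv2.INTER_CUBIC),cv2.imread('pics/c6.png')[:,:400]]))
E
```

```text
17.575 ('lip', array([0.5135, 0.076 , 0.0329]), 'tip', np.float64(73.81), 'yaw', np.float64(88.26), 'org', array([ 0.5107, -0.0154,  0.1073])) [ 0.49127233 -4.26334518  6.16594627] [-0.78295253 -0.03967795  0.0105779 ] [ 10.38977661  27.2547623   92.39145029 -34.93690898  71.95226142
  26.69288613]
```

View pics/c7.png

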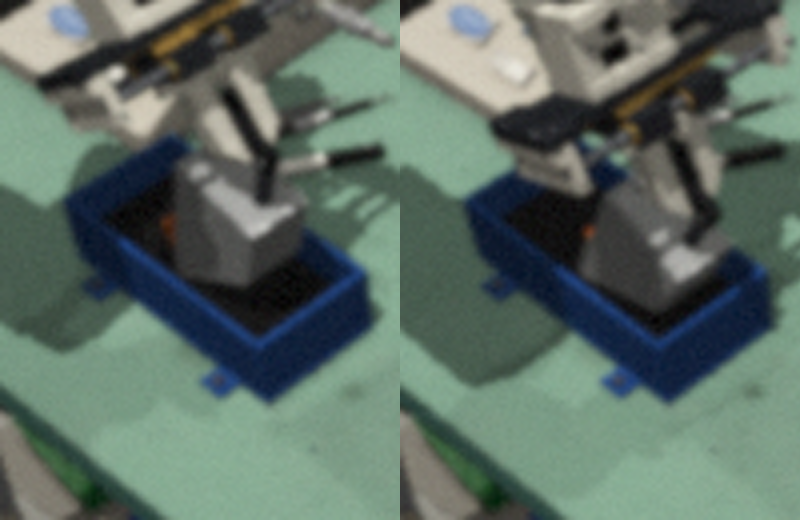

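The head is starting to show past the lip at (168,230) in the left view; the right view was at 60°. Continuing to 81°.

jog_arm --moves "1.58 0 -2.97 0 -0.02 0 1; 1.58 0 -2.97 0 -0.02 0 1; 1.58 0 -2.97 0 -0.02 0 1; 1.58 0 -2.97 0 -0.02 0 1; 1.58 0 -2.97 0 -0.02 0 1; 1.58 0 -2.97 0 -0.02 0 1; 0 0 0 0 0 0 1; 0 0 0 0 0 0 1; 0 0 0 0 0 0 1; 0 0 0 0 0 0 1"

```text
time_s: 18.88
eef_pos: [0.5114, 0.0136, 0.1892]
orientation: [[0.023, 1.0, -0.019], [0.758, -0.03, -0.652], [-0.652, 0.001, -0.758]]
force: [-0.1, -2.6, 6.2]
gripper_width: 0.0113
grasp_force: 60.0
```

```bash
python3 - <<'E'
from h import *
s=state();p,R=s['eef_pos'],s['orientation'];print(s['time_s'],where(p,R),s['force'],s['ft_torque'],s['joints'])
sc=camera('scene')[:,:,::-1];w=camera('wrist')[:,:,::-1]
cv2.imwrite('pics/c8.png',np.hstack([cv2.resize(sc[140:230,185:265],(480,540),interpolation=cv2.INTER_CUBIC),cv2.copyMakeBorder(cv2.resize(w,(320,200)),0,340,0,0,cv2.BORDER_CONSTANT)]))
E
```

```text
18.875 ('lip', array([0.5134, 0.076 , 0.0329]), 'tip', np.float64(80.7), 'yaw', np.float64(88.25), 'org', array([ 0.5109, -0.0057,  0.1178])) [-0.12959864 -2.63723227  6.22306394] [-0.70081642 -0.03584711  0.03708791] [ 15.32689799  29.97063884  90.23576617 -39.71804045  77.50055884
  32.22671828]
```

View pics/c8.png

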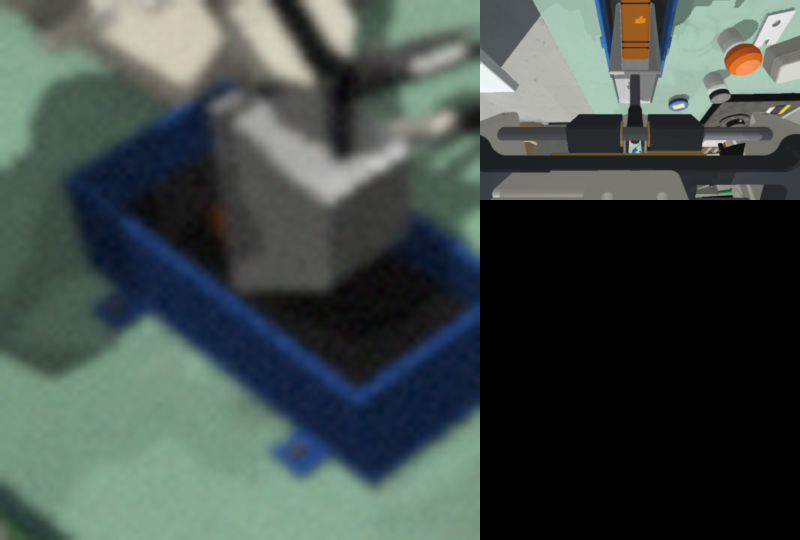

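The head is partly out: the wrist view shows its orange tail still in the trough. I'll measure how far it has slid along the front.

```bash
cat >> h.py <<'E'
def tail(im,p,R):
    "orange rows in wrist view (mid columns), cast on the head's top plane when lying on the cup front; s mm along front"
    c=get_calibration('wrist');Rc=cv2.Rodrigues(c['rvec'])[0];o=-Rc.T@c['tvec']
    h=cv2.cvtColor(im,cv2.COLOR_BGR2HSV);m=cv2.inRange(h,(3,130,60),(18,255,255));m[:,:400 if 0 else 200]=0;m[:,400:]=0
    m=cv2.morphologyEx(m,cv2.MORPH_OPEN,np.ones((3,3)));ys,xs=np.nonzero(m)
    if len(ys)<30: return print('no orange')
    C=R@RT.T;O=p+R@orgT;n=C@np.array([-1,0,1])/2**.5;d=C@np.array([1,0,1])/2**.5;b=O+C@[.03,0,0]+n*.039
    print('orange cols',np.percentile(xs,[2,98]),'rows',ys.min(),ys.max(),len(ys))
    for y in (ys.min(),ys.max()):
        x=xs[ys==y].mean();r=Rc.T@[(x-c['cx'])/c['fx'],(y-c['cy'])/c['fy'],1];P=o+r*np.dot(b-o,n)/np.dot(r,n);print('row',y,'s',(np.dot(P-b,d)*1e3).round(1),P.round(4))
E
python3 - <<'E'
from h import *
s=state();p,R=s['eef_pos'],s['orientation'];im=camera('wrist')[:,:,::-1].copy();cv2.imwrite('pics/w9.png',im);tail(im,p,R)
print('front s=95,0 mid px',proj('wrist',[p+R@(orgT+RT.T@np.array(v)) for v in([.097,0,.067],[.03,0,0],[-.03,0,.075])]))
E
```

```text
orange cols [284. 337.] rows 0 117 6265
row 0 s 89.1 [0.5147 0.0942 0.0678]
row 117 s 21.9 [0.5128 0.0396 0.1071]
front s=95,0 mid px [[309.20098333   8.32662729]
 [309.21496575 141.59639949]
 [309.19890957 146.85356178]]
```

The head has slid about 20 mm: its leading edge is on the bed and its tail is at s≈22 on the front. I'll tip a little more, then draw the cup back along the bed so the head slides out.

jog_arm --moves "1.4 0 -3.1 0 -0.02 0 1; 1.4 0 -3.1 0 -0.02 0 1; 1.58 0 -2.97 0 -0.02 0 1; 0 0 0 0 0 0 1; 0 0 0 0 0 0 1"

```text
time_s: 19.65
eef_pos: [0.5117, 0.0231, 0.1927]
orientation: [[0.021, 1.0, -0.021], [0.717, -0.03, -0.696], [-0.696, 0.0, -0.718]]
force: [0.2, -2.8, 5.7]
gripper_width: 0.0114
grasp_force: 60.0
```

```bash
python3 - <<'E'
from h import *
s=state();p,R=s['eef_pos'],s['orientation'];im=camera('wrist')[:,:,::-1].copy();tail(im,p,R);print(s['time_s'],where(p,R),s['force'],s['joints'][3])
print('back 4',R.T@[-.12,-4,0],'up 1',R.T@[0,0,1])
E
```

```text
orange cols [284. 337.] rows 0 118 6357
row 0 s 89.1 [0.515  0.0963 0.0668]
row 118 s 21.2 [0.5128 0.0436 0.1096]
19.65 ('lip', array([0.5133, 0.0761, 0.033 ]), 'tip', np.float64(84.11), 'yaw', np.float64(88.26), 'org', array([ 5.110e-01, -5.000e-04,  1.226e-01])) [ 0.23637319 -2.79221762  5.65952071] -41.80996535854777
back 4 [-2.87193301e+00 -5.20509379e-04  2.78682624e+00] up 1 [-6.96393266e-01  8.84116463e-05 -7.17660373e-01]
```

jog_arm --moves "-1.8 0 1 0 0 0 1; -2.9 0 2.8 0 0 0 1; -2.9 0 2.8 0 0 0 1; -2.9 0 2.8 0 0 0 1; -2.9 0 2.8 0 0 0 1; 0 0 0 0 0 0 1; 0 0 0 0 0 0 1"

```text
time_s: 20.58
eef_pos: [0.5108, 0.0042, 0.193]
orientation: [[0.022, 1.0, -0.022], [0.718, -0.031, -0.696], [-0.696, -0.001, -0.718]]
force: [0.6, 0.4, -4.6]
gripper_width: 0.0116
grasp_force: 60.0
```

```bash
python3 - <<'E'
from h import *
s=state();p,R=s['eef_pos'],s['orientation'];im=camera('wrist')[:,:,::-1].copy();tail(im,p,R);print(s['time_s'],where(p,R),s['force'],s['joints'][3])
E
```

```text
orange cols [284. 339.] rows 0 100 5581
row 0 s 89.3 [0.5147 0.0775 0.0671]
row 100 s 32.8 [0.5129 0.0337 0.1027]
20.575 ('lip', array([0.5123, 0.0572, 0.0333]), 'tip', np.float64(84.09), 'yaw', np.float64(88.21), 'org', array([ 0.51  , -0.0193,  0.1229])) [ 0.63948953  0.35235151 -4.57331826] -42.55149973977376
```

The head is coming out, with its tail now at s≈33. I'll keep drawing back while steepening slightly.

jog_arm --moves "-1.2 0 -0.1 0 -0.02 0 1; -1.2 0 -0.1 0 -0.02 0 1; -1.2 0 -0.1 0 -0.02 0 1; -1.2 0 -0.1 0 -0.02 0 1; -1.2 0 -0.1 0 -0.02 0 1; 0 0 0 0 0 0 1; 0 0 0 0 0 0 1"

```text
time_s: 21.5
eef_pos: [0.511, 0.0008, 0.198]
orientation: [[0.02, 1.0, -0.023], [0.645, -0.03, -0.764], [-0.764, 0.0, -0.645]]
force: [-0.2, -0.9, -4.6]
gripper_width: 0.012
grasp_force: 60.0
```

```bash
python3 - <<'E'
from h import *
s=state();p,R=s['eef_pos'],s['orientation'];im=camera('wrist')[:,:,::-1].copy();tail(im,p,R);print(s['time_s'],where(p,R),s['force'],s['joints'][3]);cv2.imwrite('pics/w10.png',im)
sc=camera('scene')[:,:,::-1].copy();cv2.imwrite('pics/s10.png',sc);h=cv2.cvtColor(sc,cv2.COLOR_BGR2HSV)
m=cv2.inRange(h,(3,130,60),(18,255,255));m[:,285:]=0;m[:120]=0;m[240:]=0;n,_,st,_=cv2.connectedComponentsWithStats(m);print(st[1:])
print('back 4',R.T@[-.12,-4,0],'up 1',R.T@[0,0,1])
E
```

```text
orange cols [283. 339.] rows 0 84 4775
row 0 s 89.1 [0.514  0.0612 0.0655]
row 84 s 42.6 [0.5124 0.0281 0.0983]
21.5 ('lip', array([0.5122, 0.0377, 0.0338]), 'tip', np.float64(89.78), 'yaw', np.float64(88.23), 'org', array([ 0.5101, -0.0296,  0.1306])) [-0.17469211 -0.85008805 -4.62884826] -46.744547478019925
[[217 121   1   1   1]
 [221 121   1   1   1]
 [225 120   1   1   1]
 [219 122   1   1   1]
 [207 130   1   1   1]
 [283 150   2  10  15]
 [222 172   8  15  54]]
back 4 [-2.58253800e+00  1.67195809e-03  3.05694204e+00] up 1 [-7.63891819e-01  2.35319961e-04 -6.45344275e-01]
```

It slides with its leading edge staying put, as expected from the geometry. I'll draw back 20 mm more, then push the head forward for room, then draw back fully.

jog_arm --moves "-2.6 0 3 0 0 0 1; -2.6 0 3 0 0 0 1; -2.6 0 3 0 0 0 1; -2.6 0 3 0 0 0 1; -2.6 0 3 0 0 0 1; 0 0 0 0 0 0 1; 0 0 0 0 0 0 1"

```text
time_s: 22.48
eef_pos: [0.5104, -0.0191, 0.1982]
orientation: [[0.02, 1.0, -0.023], [0.645, -0.031, -0.764], [-0.764, 0.0, -0.645]]
force: [-0.6, -1.3, -5.9]
gripper_width: 0.0116
grasp_force: 60.0
```

```bash
python3 - <<'E'
from h import *
s=state();p,R=s['eef_pos'],s['orientation'];im=camera('wrist')[:,:,::-1].copy();tail(im,p,R);print(s['time_s'],where(p,R),s['force'],s['joints'][3])
sc=camera('scene')[:,:,::-1].copy();h=cv2.cvtColor(sc,cv2.COLOR_BGR2HSV)
m=cv2.inRange(h,(3,130,60),(18,255,255));m[:,285:]=0;m[:140]=0;m[240:]=0;n,_,st,_=cv2.connectedComponentsWithStats(m);print(st[1:])
E
```

```text
orange cols [283. 339.] rows 0 58 3223
row 0 s 89.2 [0.5131 0.0414 0.0656]
row 58 s 58.0 [0.5124 0.0192 0.0877]
22.475 ('lip', array([0.5116, 0.0179, 0.0341]), 'tip', np.float64(89.79), 'yaw', np.float64(88.23), 'org', array([ 0.5095, -0.0495,  0.1308])) [-0.63662697 -1.28891982 -5.89015998] -47.705149341922926
[[283 150   2  10  15]
 [223 171  11  18 117]]
```

jog_arm --moves "1.6 0 -1.2 0 0 0 1; 2.6 0 -3.05 0 0 0 1; 2.6 0 -3.05 0 0 0 1; 2.6 0 -3.05 0 0 0 1; 2.6 0 -3.05 0 0 0 1; 2.6 0 -3.05 0 0 0 1; 2.6 0 -3.05 0 0 0 1; 2.6 0 -3.05 0 0 0 1; 2.6 0 -3.05 0 0 0 1; 2.6 0 -3.05 0 0 0 1; 2.6 0 -3.05 0 0 0 1; 2.6 0 -3.05 0 0 0 1"

```text
time_s: 24.08
eef_pos: [0.5118, 0.0272, 0.1976]
orientation: [[0.02, 1.0, -0.023], [0.645, -0.03, -0.764], [-0.764, 0.0, -0.645]]
force: [-0.2, -1.0, -5.1]
gripper_width: 0.0115
grasp_force: 60.0
```

```bash
python3 - <<'E'
from h import *
s=state();p,R=s['eef_pos'],s['orientation'];im=camera('wrist')[:,:,::-1].copy();tail(im,p,R);print(s['time_s'],where(p,R),s['force'],s['joints'][3])
sc=camera('scene')[:,:,::-1].copy();h=cv2.cvtColor(sc,cv2.COLOR_BGR2HSV)
m=cv2.inRange(h,(3,130,60),(18,255,255));m[:,285:]=0;m[:140]=0;m[240:]=0;n,_,st,_=cv2.connectedComponentsWithStats(m);print(st[1:])
E
```

```text
orange cols [283. 339.] rows 0 58 3262
row 0 s 89.6 [0.5146 0.088  0.0647]
row 58 s 58.3 [0.5139 0.0657 0.0868]
24.075 ('lip', array([0.513 , 0.0642, 0.0334]), 'tip', np.float64(89.79), 'yaw', np.float64(88.23), 'org', array([ 0.5109, -0.0032,  0.1302])) [-0.24192601 -0.97203753 -5.12256343] -45.51012450951847
[[283 150   2  10  15]
 [213 165  10  16  99]]
```

The head moved forward with the cup. Now to draw the cup back fully.

jog_arm --moves "-2.6 0 3 0 0 0 1; -2.6 0 3 0 0 0 1; -2.6 0 3 0 0 0 1; -2.6 0 3 0 0 0 1; -2.6 0 3 0 0 0 1; -2.6 0 3 0 0 0 1; -2.6 0 3 0 0 0 1; -2.6 0 3 0 0 0 1; -2.6 0 3 0 0 0 1; -2.6 0 3 0 0 0 1; -2.6 0 3 0 0 0 1; 0 0 0 0 0 0 1"

```text
time_s: 25.68
eef_pos: [0.5104, -0.017, 0.1981]
orientation: [[0.02, 1.0, -0.023], [0.645, -0.031, -0.764], [-0.764, 0.0, -0.645]]
force: [-0.2, -0.5, -3.3]
gripper_width: 0.0115
grasp_force: 60.0
```

```bash
python3 - <<'E'
from h import *
s=state();p,R=s['eef_pos'],s['orientation'];im=camera('wrist')[:,:,::-1].copy();tail(im,p,R);print(s['time_s'],where(p,R),s['force'],s['joints'][3])
sc=camera('scene')[:,:,::-1].copy();h=cv2.cvtColor(sc,cv2.COLOR_BGR2HSV)
m=cv2.inRange(h,(3,130,60),(18,255,255));m[:,285:]=0;m[:140]=0;m[240:]=0;n,_,st,_=cv2.connectedComponentsWithStats(m);print(st[1:])
cv2.imwrite('pics/w11.png',im);cv2.imwrite('pics/s11.png',sc)
E
```

```text
no orange
25.675 ('lip', array([0.5116, 0.02  , 0.0339]), 'tip', np.float64(89.79), 'yaw', np.float64(88.21), 'org', array([ 0.5095, -0.0474,  0.1307])) [-0.20123535 -0.50144587 -3.34568283] -47.59395749344828
[[283 150   2  10  15]
 [213 163  21  27 298]]
```

The wrist view shows no orange in the cup, so the head is out. I'll lift straight up, then plan the return.

jog_arm --moves "-3.8 0 -3.2 0 0 0 1; -7.6 0 -6.5 0 0 0 1; -7.6 0 -6.5 0 0 0 1; -7.6 0 -6.5 0 0 0 1; -7.6 0 -6.5 0 0 0 1; -7.6 0 -6.5 0 0 0 1; -7.6 0 -6.5 0 0 0 1; -7.6 0 -6.5 0 0 0 1; 0 0 0 0 0 0 1"

```text
time_s: 26.9
eef_pos: [0.5108, -0.0162, 0.2739]
orientation: [[0.021, 1.0, -0.022], [0.645, -0.03, -0.763], [-0.764, 0.002, -0.646]]
force: [-0.4, -0.5, -4.3]
gripper_width: 0.0117
grasp_force: 60.0
```

```bash
python3 - <<'E'
from h import *
s=state();p,R=s['eef_pos'],s['orientation'];print(s['time_s'],where(p,R),s['force'])
q=(p,R)
def low(q0,tgt,N):
    q=plan(*q0,*tgt,N);w=Ro.from_matrix(q0[1].T@tgt[1]).as_rotvec()/N
    S=sum(Ro.from_rotvec(w*k).as_matrix() for k in range(N));v=np.linalg.solve(S,q0[1].T@(tgt[0]-q0[0]));pp,RR=q0;o=[]
    for _ in range(N):
        pp=pp+RR@v;RR=RR@Ro.from_rotvec(w).as_matrix();C=RR@RT.T;O=pp+RR@orgT
        P=[O+C@np.array(a) for a in([.097,0,.067],[.03,0,0],[-.03,0,0],[-.08,0,.01])];b=min(P,key=lambda a:a[2]);o.append((b[1].round(2),b[2].round(3)))
    print(o);print(where(*q));return q
yaw=79.65
T=lambda h:(lambda l:pose(l,yaw,0))(np.array([.494,-.281,h])+np.array([.097*np.cos(np.radians(yaw)),.097*np.sin(np.radians(yaw)),.067]))
q=low(q,T(.06),34);q=low(q,T(.012),6)
sc=camera('scene')[:,:,::-1];cv2.imwrite('pics/s12.png',sc)
E
```

```text
26.9 ('lip', array([0.5122, 0.0208, 0.1098]), 'tip', np.float64(89.76), 'yaw', np.float64(88.23), 'org', array([ 0.5099, -0.0466,  0.2065])) [-0.4354374  -0.45398105 -4.3046549 ]
34 x: -10.1 -0.1 7.1 0.0005 0.046 0.0049 end [ 0.481  -0.3457  0.0912] rot err 0.08 zmin 0.091 rmin/max 0.511 0.592
[(np.float64(0.02), np.float64(0.115)), (np.float64(0.01), np.float64(0.12)), (np.float64(0.01), np.float64(0.124)), (np.float64(0.0), np.float64(0.129)), (np.float64(-0.0), np.float64(0.133)), (np.float64(-0.01), np.float64(0.137)), (np.float64(-0.02), np.float64(0.14)), (np.float64(-0.02), np.float64(0.144)), (np.float64(-0.03), np.float64(0.147)), (np.float64(-0.03), np.float64(0.149)), (np.float64(-0.04), np.float64(0.152)), (np.float64(-0.05), np.float64(0.154)), (np.float64(-0.05), np.float64(0.156)), (np.float64(-0.06), np.float64(0.158)), (np.float64(-0.07), np.float64(0.159)), (np.float64(-0.07), np.float64(0.16)), (np.float64(-0.17), np.float64(0.161)), (np.float64(-0.18), np.float64(0.157)), (np.float64(-0.19), np.float64(0.152)), (np.float64(-0.19), np.float64(0.148)), (np.float64(-
[... 478 characters left out ...]
0.25), np.float64(0.067)), (np.float64(-0.31), np.float64(0.06))]
('lip', array([ 0.5107, -0.1841,  0.1276]), 'tip', np.float64(-0.04), 'yaw', np.float64(79.62), 'org', array([ 0.4931, -0.2795,  0.0606]))
6 x: -5.4 0.2 6.0 -0.0001 -0.0001 -0.0002 end [ 0.4819 -0.3476  0.0428] rot err 0.01 zmin 0.043 rmin/max 0.593 0.594
[(np.float64(-0.31), np.float64(0.052)), (np.float64(-0.31), np.float64(0.044)), (np.float64(-0.31), np.float64(0.036)), (np.float64(-0.31), np.float64(0.028)), (np.float64(-0.31), np.float64(0.02)), (np.float64(-0.31), np.float64(0.012))]
('lip', array([ 0.5114, -0.1859,  0.0791]), 'tip', np.float64(-0.01), 'yaw', np.float64(79.65), 'org', array([ 0.494 , -0.2813,  0.0121]))
```

jog_arm --moves "-5 0 3.5 0 0.023 0.0025 1; -10.1 -0.1 7.1 0.0005 0.046 0.0049 1; -10.1 -0.1 7.1 0.0005 0.046 0.0049 1; -10.1 -0.1 7.1 0.0005 0.046 0.0049 1; -10.1 -0.1 7.1 0.0005 0.046 0.0049 1; -10.1 -0.1 7.1 0.0005 0.046 0.0049 1; -10.1 -0.1 7.1 0.0005 0.046 0.0049 1; -10.1 -0.1 7.1 0.0005 0.046 0.0049 1; -10.1 -0.1 7.1 0.0005 0.046 0.0049 1; -10.1 -0.1 7.1 0.0005 0.046 0.0049 1; -10.1 -0.1 7.1 0.0005 0.046 0.0049 1; -10.1 -0.1 7.1 0.0005 0.046 0.0049 1"

```text
time_s: 28.45
eef_pos: [0.5015, -0.1573, 0.275]
orientation: [[0.084, 0.996, -0.002], [0.94, -0.08, -0.333], [-0.332, 0.026, -0.943]]
force: [1.1, 0.0, -4.6]
gripper_width: 0.0115
grasp_force: 60.0
```

jog_arm --moves "-10.1 -0.1 7.1 0.0005 0.046 0.0049 1; -10.1 -0.1 7.1 0.0005 0.046 0.0049 1; -10.1 -0.1 7.1 0.0005 0.046 0.0049 1; -10.1 -0.1 7.1 0.0005 0.046 0.0049 1; -10.1 -0.1 7.1 0.0005 0.046 0.0049 1; -10.1 -0.1 7.1 0.0005 0.046 0.0049 1; -10.1 -0.1 7.1 0.0005 0.046 0.0049 1; -10.1 -0.1 7.1 0.0005 0.046 0.0049 1; -10.1 -0.1 7.1 0.0005 0.046 0.0049 1; -10.1 -0.1 7.1 0.0005 0.046 0.0049 1; -10.1 -0.1 7.1 0.0005 0.046 0.0049 1; -10.1 -0.1 7.1 0.0005 0.046 0.0049 1"

```text
time_s: 29.95
eef_pos: [0.4893, -0.2831, 0.2011]
orientation: [[0.129, 0.99, 0.053], [0.968, -0.137, 0.208], [0.213, 0.024, -0.977]]
force: [-0.3, 0.5, -4.3]
gripper_width: 0.0114
grasp_force: 60.0
```

jog_arm --moves "-10.1 -0.1 7.1 0.0005 0.046 0.0049 1; -10.1 -0.1 7.1 0.0005 0.046 0.0049 1; -10.1 -0.1 7.1 0.0005 0.046 0.0049 1; -10.1 -0.1 7.1 0.0005 0.046 0.0049 1; -10.1 -0.1 7.1 0.0005 0.046 0.0049 1; -10.1 -0.1 7.1 0.0005 0.046 0.0049 1; -10.1 -0.1 7.1 0.0005 0.046 0.0049 1; -10.1 -0.1 7.1 0.0005 0.046 0.0049 1; -10.1 -0.1 7.1 0.0005 0.046 0.0049 1; -10.1 -0.1 7.1 0.0005 0.046 0.0049 1; -5 0 3.5 0 0.023 0.0025 1; 0 0 0 0 0 0 1"

```text
time_s: 31.45
eef_pos: [0.4804, -0.3459, 0.0896]
orientation: [[0.14, 0.984, 0.114], [0.753, -0.181, 0.633], [0.643, -0.003, -0.766]]
force: [0.4, -0.7, -3.4]
gripper_width: 0.0117
grasp_force: 60.0
```

```bash
python3 - <<'E'
from h import *
s=state();p,R=s['eef_pos'],s['orientation'];print(s['time_s'],where(p,R),s['force'])
t=camera('top')[:,:,::-1].copy();sc=camera('scene')[:,:,::-1].copy();w=camera('wrist')[:,:,::-1].copy()
cv2.imwrite('pics/t13.png',t);cv2.imwrite('pics/w13.png',w)
m=cv2.inRange(cv2.cvtColor(t,cv2.COLOR_BGR2HSV),(3,130,60),(18,255,255));m[:,:190]=0;m[:,285:]=0;m[:200]=0;m[255:]=0
m=cv2.morphologyEx(m,cv2.MORPH_CLOSE,np.ones((7,7)));r=cv2.minAreaRect(np.argwhere(m>0)[:,::-1].astype(np.float32));print(r)
for q in list(cv2.boxPoints(r))+[r[0]]:print(cast('top',q,.069).round(4))
o=np.zeros((600,600,3),np.uint8);o[:300]=cv2.resize(t[190:265,180:330],(600,300),interpolation=cv2.INTER_CUBIC)
o[300:,:300]=cv2.resize(sc[140:240,190:290],(300,300),interpolation=cv2.INTER_CUBIC);o[300:487,300:]=cv2.resize(w,(300,187));cv2.imwrite('pics/c13.png',o)
a=cv2.imread('pics/w3.png');G=lambda a:cv2.cvtColor(a,cv2.COLOR_BGR2GRAY)
T=G(a)[132:152,255:370];rr=cv2.matchTemplate(G(w)[100:190,235:390],T,cv2.TM_CCOEFF_NORMED);_,v,_,l=cv2.minMaxLoc(rr);print('rim shift',v,l[0]-20,l[1]-32)
E
```

```text
31.45 ('lip', array([ 0.5102, -0.1844,  0.1261]), 'tip', np.float64(-0.07), 'yaw', np.float64(79.59), 'org', array([ 0.4925, -0.2796,  0.059 ])) [ 0.40444697 -0.73761803 -3.35722376]
((224.5, 227.5), (13.0, 31.0), 90.0)
[0.5316 0.1313 0.069 ]
[0.5292 0.0445 0.069 ]
[0.4931 0.0443 0.069 ]
[0.4955 0.1307 0.069 ]
[0.5123 0.0876 0.069 ]
rim shift 0.9250851273536682 0 0
```

View pics/c13.png

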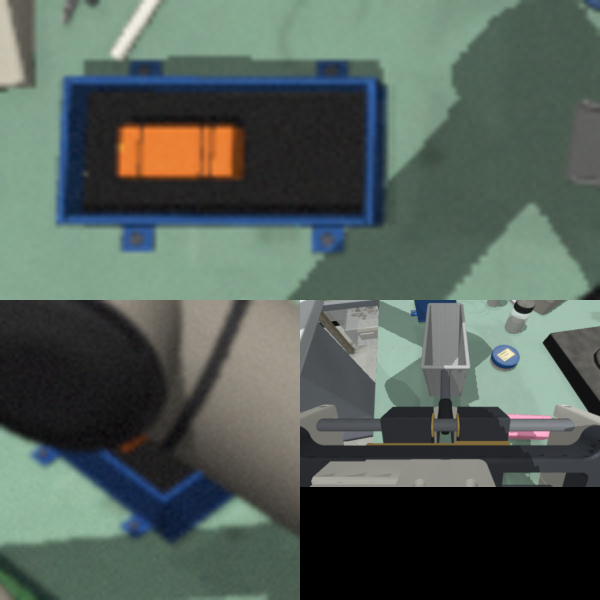

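The head lies flat on the bed inside the walls, top-view centre about (0.512, 0.088). The cup is empty and hasn't slipped in the grip. Next I'll set it down.

jog_arm --moves "-3.2 0 3.8 0 0 0 1; -6.4 0 7.7 0 0 0 1; -6.4 0 7.7 0 0 0 1; -6.4 0 7.7 0 0 0 1; -6.4 0 7.7 0 0 0 1; -6.4 0 7.7 0 0 0 1; -1.6 0 1.9 0 0 0 1; 0 0 0 0 0 0 1"

```text
time_s: 32.6
eef_pos: [0.4806, -0.3455, 0.0329]
orientation: [[0.139, 0.984, 0.114], [0.753, -0.18, 0.632], [0.643, -0.002, -0.766]]
force: [-0.3, -0.4, -3.7]
gripper_width: 0.0116
grasp_force: 60.0
```

jog_arm --moves "-0.64 0 0.77 0 0 0 1; -0.64 0 0.77 0 0 0 1; 0 0 0 0 0 0 1"

```text
time_s: 32.98
eef_pos: [0.4806, -0.3455, 0.0311]
orientation: [[0.139, 0.984, 0.115], [0.754, -0.18, 0.632], [0.642, -0.002, -0.766]]
force: [0.4, 0.0, -4.4]
gripper_width: 0.0118
grasp_force: 60.0
```

jog_arm --moves "-0.4 0 0.5 0 0 0 1; -0.4 0 0.5 0 0 0 1; 0 0 0 0 0 0 1"

```text
time_s: 33.35
eef_pos: [0.4806, -0.3456, 0.0305]
orientation: [[0.139, 0.984, 0.115], [0.753, -0.18, 0.632], [0.643, -0.001, -0.766]]
force: [-2.1, -1.9, 3.3]
gripper_width: 0.012
grasp_force: 60.0
```

On the bench, with about 8 N of support. I'll open gently and back out along the tool axis.

jog_arm --moves "0 0 0 0 0 0 0.5; 0 0 0 0 0 0 0; 0 0 0 0 0 0 -0.5; 0 0 0 0 0 0 -1; 0 0 0 0 0 0 -1; 0 0 0 0 0 0 -1; 0 0 0 0 0 0 -1; 0 0 0 0 0 0 -1"

```text
time_s: 34.35
eef_pos: [0.4806, -0.3455, 0.0297]
orientation: [[0.139, 0.984, 0.115], [0.754, -0.18, 0.632], [0.643, -0.002, -0.766]]
force: [0.4, 0.2, -0.0]
gripper_width: 0.0871
grasp_force: 0.0
```

jog_arm --moves "0 0 -10 0 0 0 -1; 0 0 -20 0 0 0 -1; 0 0 -20 0 0 0 -1; 0 0 -20 0 0 0 -1; 0 0 -20 0 0 0 -1; 0 0 -20 0 0 0 -1; 0 0 -20 0 0 0 -1; 0 0 0 0 0 0 -1; 0 0 0 0 0 0 -1"

```text
time_s: 35.48
eef_pos: [0.4655, -0.4272, 0.1289]
orientation: [[0.14, 0.984, 0.114], [0.753, -0.18, 0.633], [0.643, -0.002, -0.766]]
force: [-0.3, -0.6, -0.6]
gripper_width: 0.0919
grasp_force: 0.0
```

```bash
python3 - <<'E'
from h import *
s=state();print(s['time_s'],s['eef_pos'],s['force'],s['gripper_width'])
t=camera('top')[:,:,::-1].copy();t0=cv2.imread('pics/top0.png');cv2.imwrite('pics/t14.png',t);w=camera('wrist')[:,:,::-1].copy()
G=lambda a:cv2.cvtColor(a,cv2.COLOR_BGR2GRAY)
for n,(x,y) in dict(cap=(256,163),glass=(297,158),tin=(332,182)).items():
    T=G(t0)[y-12:y+12,x-12:x+12];r=cv2.matchTemplate(G(t)[y-20:y+20,x-20:x+20],T,cv2.TM_CCOEFF_NORMED);_,v,_,l=cv2.minMaxLoc(r);print(n,v,l[0]-8,l[1]-8)
# cup: rim edges in wrist view vs prediction
yaw=np.radians(79.65);e=np.array([np.cos(yaw),np.sin(yaw),0]);o=np.array([.4925,-.2797,0]);nn=np.array([-e[1],e[0],0])
print('pred lip/back/plate top',proj('wrist',[o+e*.097+[0,0,.067],o-e*.03+[0,0,.075],o-e*.08+[0,0,.086]]))
q=w[:,:,:];d=cv2.inRange(cv2.cvtColor(q,cv2.COLOR_BGR2HSV),(0,0,0),(180,255,45));d[:,:250]=0;d[:,370:]=0;d[228:]=0
ys,xs=np.nonzero(d);print('plate px',len(xs),xs.mean() if len(xs) else 0,ys.min() if len(xs) else 0)
m=cv2.inRange(cv2.cvtColor(q,cv2.COLOR_BGR2HSV),(0,0,50),(180,45,255));m[:,:255]=0;m[:,365:]=0;m[200:]=0
n,_,st,_=cv2.connectedComponentsWithStats(m);print('steel',st[1:][st[1:,4]>200])
E
```

```text
35.475 [ 0.46554912 -0.42723386  0.12885059] [-0.28950767 -0.61732258 -0.61864767] 0.09185129959255278
cap 0.9964682459831238 0 0
glass 0.9981703162193298 0 0
tin 0.9920262098312378 0 0
pred lip/back/plate top [[309.68627901  53.2199394 ]
 [309.59724544 137.80601115]
 [309.52452818 178.15588596]]
plate px 582 309.914089347079 168
steel [[  255     0   110   200 12279]
 [  255    94    21    27   326]]
```

```bash
python3 -c "
from cell import *
print(finish_job())"
```

```text
the job is handed in; nothing more can be done
None
```

I handed the job in at about 35 s: the sensor head lies flat on the tray bed inside the walls, the empty cup stands upright on the bench clear of the tray and released, and the jars and tin have not moved. The gripper never touched the head; it stuck partway at 80°, so I tipped the cup to about 90° and worked it back and forth along the bed until the head slid out.

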